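# Seat the strainer disk and screw on the wing ring

### The arm

A 6-joint arm with a two-finger parallel gripper is mounted at the origin on a cart in front of the work surface, level with it; the furniture and walls round the work are solid. World frame = base frame: x ahead of the robot, y to its left, z up, the work surface at z = 0. Lengths are in m, angles in rad, forces in N, time in s.
With the tool pointing down it reaches from about 0.425 to 0.95 m from the base axis. Payload 14.7 kg.
Tool frame: the origin (TCP) lies at the very end of the fingers, on their centre line; the grasp point (between the pads) lies behind it (arm.hold_point_z is the z of the grasp point in the tool frame, in m); z points along the fingers, y is the line along which they close (so a half turn about z gives the same grasp; the last joint's range is limited). The gripper opens to 85 mm and grips with 20 to 120 N. Pads are 22 mm wide; open, the fingers measure 114 mm over their backs; the gripper's body (76 mm by 85 mm) begins 54 mm behind the grasp point. The pads swing forward as they close: fully open they stand 13 mm farther back than shut.
Start: joints at [1.3, 0.48, 1.596, -0, 1.065, -0.047], TCP at [0.144, 0.634, 0.231] pointing down, gripper open.
Joint ranges: [-2.75, 2.75], [-0.82, 2.05], [0.23, 2.67], [-1.56, 4.7], [0.09, 2.69], [-2.92, 2.92]. Speed limits (rad/s): [1.89, 1.89, 2.39, 3.01, 3.01, 3.01].

### API

Orientations are given as a 3x3 rotation matrix whose columns are the frame's x, y, z axes.
In Python, from workcell import arm, jaws, kinematics, monitor, capture, camera_model, close_job gives the robot as it stands. Calls block until the motion is done:
- arm.goto(position, orientation): joint-space move of the TCP to a pose.
- arm.move_l(position, rot=None, feed=0.15): straight line of the TCP; rot=None keeps the orientation; feed is the mean speed in m/s.
- arm.movej(angles): joint-space move.
- jaws.open_gripper() and jaws.grab(): open the fingers fully, or close them until they stop; the grip force is fixed at half the most.
- arm.dwell(seconds).
- kinematics.ik(position, orientation): joint angles nearest the present ones, or None.
- monitor.read_state(): the state.
- capture(name): name is "scene" or "side" or "wrist"; returns the picture (384x512x3 uint8, blue, green, red); there is no depth.
- camera_model(name): a dict with "K" (3x3 intrinsics, pixels), "camera_from_world" (4x4, takes a point from world to camera coordinates). Camera axes: x right, y down, z forward; pixel columns grow to the right and rows downward; lengths in m; the calibration is good to about 2 mm. The wrist camera is an equidistant fisheye: a pixel r from the principal point sees the ray r / f radians off the axis. A picture is of the moment at which its call begins: read the wrist's pose just before it. camera_model takes no time and is no camera call; for the wrist camera it gives the pose at the moment of the call.
A pose or a line that the arm cannot do raises arm.Unreachable and nothing moves.
- close_job(): hands the job in; it is judged then, once.
The state is a dict: "time": time; "joint_positions": joint angles; "joint_vel": joint speeds; "effort": joint torques, N m; "eef_pos": TCP position; "tool_rot": TCP orientation; "wrist_force": force on the tool from outside, world axes, zero at the start; "moment": the same for the moment, N m; "grip_width": finger opening in m; "gripper_force": force on a finger pad.
Only numpy, scipy, OpenCV 4.12 (cv2) and the standard library are available. Lean on these libraries where they do the work, as an engineer would, in place of code of your own. Each camera call takes 0.05 s, during which the arm holds its last target. There are 200 camera calls.

### The job

Close the aluminium jar: lay the loose strainer disk into the jar's mouth, knob up, until it sits on the ledge inside, and only then put the wing ring over it and screw it clockwise until it is tight and clamps the disk. Work gently: never force the disk or the ring down hard, and do not overtighten; leave the bottle, the thread spool and the sanding block alone.

Things in the scene. Friction and masses are not known exactly. Their poses are not given: they have to be found in the camera images.
- jar_mouth (a point): Centre of the fixed jar's mouth: on the jar's vertical axis, level with the neck's rim, 86 mm above the desk; z up. The mouth is a recess 40 mm across and 4.5 mm deep; its floor is a ledge round a 30 mm hole, on which the disk sits.
- jar: Aluminium jar 72 mm across on a 110 mm square foot, fixed; origin under the foot's middle, yaw that of the foot only. Neck 46 mm across, 31 mm high, with a four-start outside thread, 53 mm over the crests; the tapered starts lie 90 deg apart, 2 mm below the rim, at an angle that differs each time and must be felt. Lead 36 mm a turn (5.7 mm a radian); clockwise from above goes down.
- disk_center (a point): Middle of the loose disk, on its axis 14.5 mm above its underside; z is its axis, knob end up. Seated on the ledge, this point is 10 mm above jar_mouth and the plate's top 1.5 mm above the rim.
- disk: Loose steel strainer disk, origin at the centre of its underside: plate 37 mm across, 6 mm thick, lower edge bevelled to 33 mm, with a black stem knob 13 mm across rising 23 mm from its middle (29 mm overall). About 60 g. Starts flat on the desk, knob up.
- ring_center (a point): Centre of the loose ring, on its axis 17 mm above its underside; z is its axis; its wings stand at +y and -y. Laid level on the neck, pins on the slanting thread tops, this point is 5 to 15 mm above jar_mouth; turned clockwise under light pressure it sinks with the thread until the flange meets the disk, at 2.8 mm above jar_mouth.
- ring: Loose steel wing ring, about 90 g, starts wings up; origin under its middle. Skirt 62 mm outside, 56 inside; 3 mm flange (15.7 to 18.7 mm above the underside) with a 30 mm opening for the knob. Two flat upright wings, outer faces 65 mm apart, 22 mm wide, 34 mm high: grip there. Inside, 2.5 mm above the lower edge, four 4 mm pins at +-x and +-y end on a 49 mm circle.
- ring_pin (a point): The ring's pin at its +x side. Behaviour: up to 90 deg clockwise brings the pins under the thread starts, about 45 deg more sets the flange on the disk; after up to 20 deg of play it then tightens within some 10 deg: the hand's push fades and 0.1 to 0.2 N m stays felt on the held ring: tight enough. Let go, it stays tight by friction. Thread play: 1.5 mm sideways, 2 mm up and down.
- bottle: Bystander: plastic bottle 59 mm in diameter, 198 mm tall, standing behind the jar; origin at the centre of its underside.
- spool: Bystander: thread spool 35 mm in diameter, 44 mm tall, standing behind the jar; origin at the centre of its underside.
- sander: Bystander: sanding block 35 x 55 x 22 mm lying on the desk beside the jar; origin at the centre of its underside.
Not all that is in view belongs to the job. Leave any blue or yellow look-alike of the disk alone.

How it is judged:
By the outcome, as a careful person would: the job done as asked, in the order asked, and still so for the second after the job is handed in, with the robot touching nothing.
It also fails if it takes over 72 s, if anything falls off the work surface, if the arm or the gripper's body presses on something with over 40 N, if the wrist force passes 120 N, or if a joint passes its speed limit or range.

## Working session

There is one attempt and no reset: what is moved stays moved. The work goes in short steps, each a Python script; the robot and the scene stay as the last script left them, time stands still between calls to the robot, and variables do not carry over. Pictures are saved under pics/ and viewed, at most 10 in all, crops included, and the job is handed in when it is done.

```bash
ls; mkdir -p pics; python3 - <<'E'
from workcell import arm, jaws, kinematics, monitor, capture, camera_model
import cv2,numpy as np
a=capture("scene");b=capture("side")
cv2.imwrite("pics/scene0.png",a);cv2.imwrite("pics/side0.png",b);
w=camera_model("wrist");c=capture("wrist");cv2.imwrite("pics/wrist0.png",c)
np.save("w0.npy",w["camera_from_world"])
print(w); print(camera_model("scene"),camera_model("side"),arm.hold_point_z)
s=monitor.read_state();print(s)
E
```

```text
pics
{'K': array([[297.31863964,   0.        , 259.92660081],
       [  0.        , 297.31863964, 192.39034537],
       [  0.        ,   0.        ,   1.        ]]), 'camera_from_world': array([[ 0.22193785,  0.97506001, -0.00125595, -0.64899147],
       [ 0.93432829, -0.21229796,  0.28628696, -0.0375222 ],
       [ 0.27888033, -0.06471138, -0.9581431 ,  0.38026131],
       [ 0.        ,  0.        ,  0.        ,  1.        ]])}
{'K': array([[459.41329917,   0.        , 261.55611281],
       [  0.        , 459.41329917, 189.0900175 ],
       [  0.        ,   0.        ,   1.        ]]), 'camera_from_world': array([[-0.58546796, -0.81048273, -0.01857466,  0.32993354],
       [-0.50615067,  0.3833336 , -0.77257158,  0.34595902],
       [ 0.63327621, -0.44291433, -0.63465592,  0.68403192],
       [ 0.        ,  0.        ,  0.        ,  1.        ]])} {'K': array([[459.47612487,   0.        , 255.01573102],
       [  0.        , 459.47612487, 190.61709466],
       [  0.        ,   0.        ,   1.        ]]), 'camera_from_world': array([[-0.97629202, -0.21565038,  0.01867605,  0.5483406
[... 334 characters left out ...]
5988171e-02]), 'joint_vel': array([-5.81733122e-05, -1.76556632e-03, -2.44577294e-03,  2.21706626e-03,
        3.73368578e-05,  1.83469111e-03]), 'effort': array([ 7.14326798e-04, -9.51142645e+01, -4.30458033e+01, -1.09515375e-05,
        8.08195851e-03, -1.03092818e-04]), 'eef_pos': array([0.14415686, 0.63349771, 0.2307936 ]), 'tool_rot': array([[-9.75057992e-01,  2.21950092e-01, -2.63099223e-04],
       [ 2.21950241e-01,  9.75057568e-01, -9.10449674e-04],
       [ 5.44624998e-05, -9.46136166e-04, -9.99999551e-01]]), 'wrist_force': array([-0.16409653,  0.70013988, -0.33210849]), 'moment': array([-0.00845596,  0.0558156 ,  0.01606552]), 'gripper_force': 0.0, 'grip_width': 0.0852714823925589}
```

View pics/scene0.png

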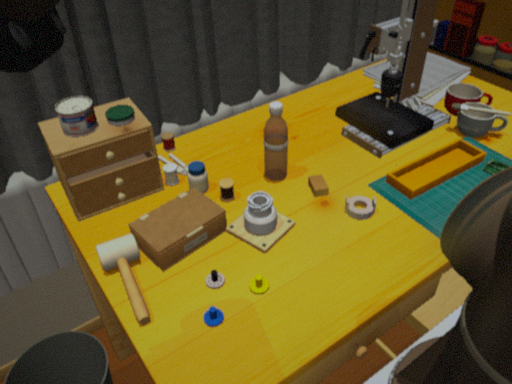

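View pics/side0.png

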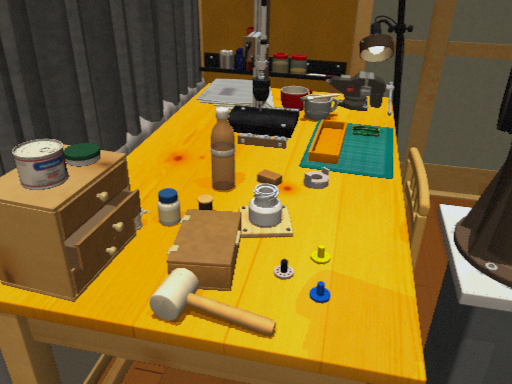

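Scene view: the candidates for the disk are steel with a black knob (215,279), yellow (259,285) and blue (213,316). The steel one with the black knob fits. The ring is at (361,207) and the jar at (261,215), with the brown bottle, spool (227,188) and sander (318,185) as bystanders. The side view shows the disk at (285,270), ring at (316,178) and jar at (265,205).

```bash
cat > h.py <<'E'
from workcell import arm, jaws, kinematics, monitor, capture, camera_model, close_job
import cv2,numpy as np
def ray(m,uv,fish=False):
    K,T=m["K"],m["camera_from_world"];R=T[:3,:3];c=-R.T@T[:3,3]
    d=(np.array(uv,float)-K[:2,2])/K[0,0]
    if fish:
        r=np.hypot(*d);v=np.array([*(d/max(r,1e-9)*np.sin(r)),np.cos(r)])
    else: v=np.array([*d,1.])
    return c,R.T@v
def plane(m,uv,z,fish=False):
    c,v=ray(m,uv,fish);return c+v*(z-c[2])/v[2]
def two(m1,u1,m2,u2):
    (c,v),(e,w)=ray(m1,u1),ray(m2,u2)
    s,*_=np.linalg.lstsq(np.c_[v,-w],e-c,rcond=None);a=c+v*s[0];b=e+w*s[1]
    return (a+b)/2,np.linalg.norm(a-b)
def down(yaw): # tool y axis at angle yaw (+90): x axis = (cos,sin)
    c,s=np.cos(yaw),np.sin(yaw);return np.array([[c,s,0],[s,-c,0],[0,0,-1.]])
def st():
    return monitor.read_state()
E
python3 - <<'E'
from h import *
s,d=camera_model("scene"),camera_model("side")
a=cv2.imread("pics/scene0.png");b=cv2.imread("pics/side0.png")
for n,u,v,z in [("disk plate",(215,282),(285,273),.005),("knob top",(213,272),(284,262),.029),("ring",(361,208),(316,178),.017),("jar rim",(260,199),(265,190),.086),("bottle base",(275,178),(222,188),0),("spool",(227,190),(205,202),.03),("sander",(318,185),(269,177),.015),("box",(180,225),(207,248),.05)]:
    print(n,two(s,u,d,v),plane(s,u,z)[:2],plane(d,v,z)[:2])
cv2.imwrite("pics/c1.png",np.hstack([cv2.resize(a[255:335,175:295],(480,320)),cv2.resize(b[245:305,260:340],(320,320) if 0 else (320,320))]))
E
```

```text
disk plate (array([0.4638423 , 0.18393533, 0.00150934]), np.float64(0.0010668323167529496)) [0.4606395  0.18554559] [0.46371819 0.18755431]
knob top (array([0.46729802, 0.1838463 , 0.02695018]), np.float64(3.6616684359325174e-05)) [0.46571581 0.18459877] [0.46695707 0.1864957 ]
ring (array([ 0.44421207, -0.19258858,  0.00976893]), np.float64(0.006502480216593273)) [ 0.43533313 -0.18284023] [ 0.4455643  -0.18424317]
jar rim (array([0.53680588, 0.02152884, 0.08028176]), np.float64(0.0006015345386492112)) [0.53093484 0.02556914] [0.53518103 0.0311772 ]
bottle base (array([ 0.67141485, -0.11949985, -0.01106938]), np.float64(0.005854722837408233)) [ 0.65617804 -0.10835404] [ 0.66848042 -0.10501668]
spool (array([0.66620446, 0.02586304, 0.02898196]), np.float64(0.011773148619660175)) [0.65694131 0.03089615] [0.67149154 0.01848967]
sander (array([ 0.56158058, -0.16627105,  0.01217869]), np.float64(0.0031924688514424534)) [ 0.557048   -0.16227547] [ 0.56194515 -0.1637238 ]
box (array([0.61826084, 0.17454947, 0.02744237]), np.float64(0.004132560056236236)) [0.59823153 0.18199173] [0.60632248 0.20646036]
```

View pics/c1.png

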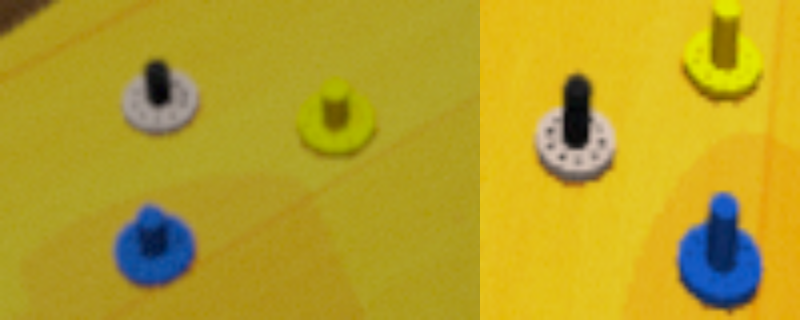

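Confirmed: steel plate with black knob, left in both crops, and yellow and blue are clear look-alikes. Next I'll look from near.

```bash
python3 - <<'E'
from h import *
s=camera_model("scene")
D=np.array([.466,.186])
for n,u in [("yel",(259,287)),("blue",(213,319))]:
    p=plane(s,u,.005)[:2]-D;print(n,p,np.hypot(*p),np.degrees(np.arctan2(p[1],p[0])))
q=kinematics.ik([.466,.186,.17],down(np.pi/2+.38));print(q)
arm.goto([.466,.186,.17],down(np.pi/2+.38))
w=camera_model("wrist");c=capture("wrist");cv2.imwrite("pics/w1.png",c);np.save("w1.npy",w["camera_from_world"])
arm.goto([.50,.03,.27],down(np.pi/2))
w=camera_model("wrist");c=capture("wrist");cv2.imwrite("pics/w2.png",c);np.save("w2.npy",w["camera_from_world"])
arm.goto([.44,-.186,.20],down(np.pi/2-.4))
w=camera_model("wrist");c=capture("wrist");cv2.imwrite("pics/w3.png",c);np.save("w3.npy",w["camera_from_world"])
i=[cv2.imread(f"pics/w{k}.png") for k in (1,2,3)]
cv2.imwrite("pics/c2.png",cv2.resize(np.vstack([np.hstack(i[:2]),np.hstack([i[2],i[2]*0])]),(800,600),interpolation=cv2.INTER_AREA))
print(st()["time"])
E
```

```text
yel [-0.0661921  -0.06180634] 0.09056168393480066 -136.96242449397766
blue [-0.07527143  0.04635275] 0.08839890145619722 148.37490878446167
[ 3.19340653e-01  3.54435308e-01  1.99542366e+00 -4.44089210e-16
  7.91733688e-01 -6.06593471e-02]
4.0083
```

View pics/c2.png

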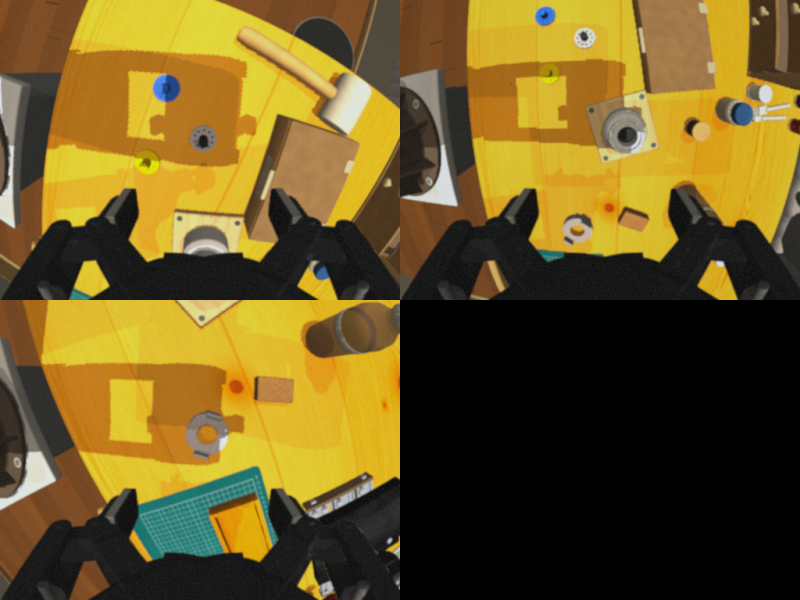

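Mosaic: the disk is at (203,138) in view 1, the jar at (626,132) in view 2, and the ring with its two wings at (207,435) in view 3. I'll segment these at full resolution.

```bash
cat >> h.py <<'E'
def seg(im,c,r,smax=80,vmin=40):
    x0,y0=int(c[0]-r),int(c[1]-r);h=cv2.cvtColor(im[y0:y0+2*r,x0:x0+2*r],cv2.COLOR_BGR2HSV)
    m=((h[...,1]<smax)).astype(np.uint8)
    n,l,s,ce=cv2.connectedComponentsWithStats(m);k=1+np.argmax(s[1:,4])
    return (l==k).astype(np.uint8),np.array([x0,y0]),ce[k]+[x0,y0],s[k,4]
E
python3 - <<'E'
from h import *
K=camera_model("wrist")["K"];out=[]
for k,c,r,z in [(1,(260,177),32,.006),(2,(289,169),40,.086),(3,(265,173),40,.0187)]:
    im=cv2.imread(f"pics/w{k}.png");m=dict(K=K,camera_from_world=np.load(f"w{k}.npy"))
    M,o,ce,A=seg(im,c,r)
    cs,_=cv2.findContours(M,0,2);q=max(cs,key=cv2.contourArea)
    (x,y),rr=cv2.minEnclosingCircle(q);e=cv2.fitEllipse(q)
    u=o+np.array([x,y]);ue=o+np.array(e[0])
    print(k,ce,A,"encl",u,rr,"ell",ue,e[1:],"world",plane(m,u,z,1),plane(m,ue,z,1),plane(m,ce,z,1), "cam",ray(m,(0,0))[0])
    cr=cv2.resize(im[o[1]:o[1]+2*r,o[0]:o[0]+2*r],(380,380),interpolation=cv2.INTER_CUBIC)
    cv2.drawContours(cr,[(q*380/(2*r)).astype(int)],-1,(0,255,0),1)
    out.append(cr);print(o)
cv2.imwrite("pics/c3.png",cv2.resize(np.hstack(out),(798,266)))
E
```

```text
1 [259.80306604 177.01533019] 848 encl [259.70134163 176.82885933] 16.74245262145996 ell [259.80358505 177.01991653] ((31.890628814697266, 32.562705993652344), 86.63555145263672) world [0.46648094 0.18470492 0.006     ] [0.46665978 0.18455106 0.006     ] [0.4666574  0.18455552 0.006     ] cam [0.43860429 0.25376869 0.31363563]
[228 145]
2 [287.68024835 167.6177726 ] 2577 encl [288.36597824 168.01546478] 30.233386993408203 ell [287.63208771 167.56811523] ((54.553768157958984, 58.48765563964844), 149.04454040527344) world [0.53138397 0.0344436  0.086     ] [0.53054137 0.03495311 0.086     ] [0.53059717 0.03489633 0.086     ] cam [0.49913616 0.10299817 0.41287094]
[249 129]
3 [264.54209669 171.57251494] 1841 encl [264.  172.5] 30.955713272094727 ell [264.39185715 171.6564827 ] ((51.5972900390625, 58.18973922729492), 17.130197525024414) world [ 0.44444399 -0.18793884  0.0187    ] [ 0.44522067 -0.18721526  0.0187    ] [ 0.44541265 -0.18719149  0.0187    ] cam [ 0.46825588 -0.11849348  0.34358046]
[225 133]
```

View pics/c3.png

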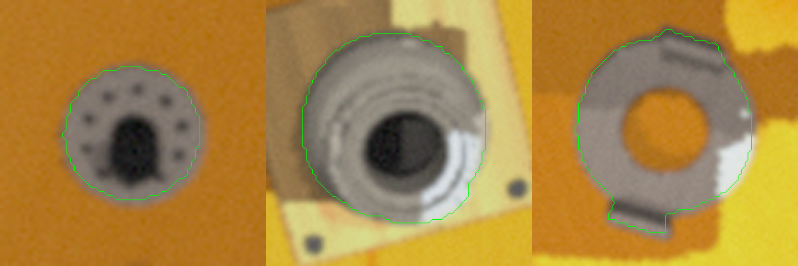

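Disk and ring are found cleanly. The jar centre will come from its dark hole at ledge depth. Next: refine the numbers and pick the disk.

```bash
cat >> h.py <<'E'
def hole(im,m,c,r,z,fn):
    x0,y0=int(c[0]-r),int(c[1]-r);h=cv2.cvtColor(im[y0:y0+2*r,x0:x0+2*r],cv2.COLOR_BGR2HSV)
    M=fn(h).astype(np.uint8);n,l,s,ce=cv2.connectedComponentsWithStats(M)
    k=l[r,r];q=cv2.findContours((l==k).astype(np.uint8),0,2)[0];q=max(q,key=cv2.contourArea)
    e=cv2.fitEllipse(q);u=np.array(e[0])+[x0,y0];return u,e[1],plane(m,u,z,1)
E
python3 - <<'E'
from h import *
K=camera_model("wrist")["K"]
m2=dict(K=K,camera_from_world=np.load("w2.npy"));m3=dict(K=K,camera_from_world=np.load("w3.npy"))
print("jar",hole(cv2.imread("pics/w2.png"),m2,(290.8,172.3),18,.0815,lambda h:h[...,2]<90))
print("ring",hole(cv2.imread("pics/w3.png"),m3,(265,172),20,.0172,lambda h:h[...,1]>110))
for a in [(163,53),(106,220)]: print(plane(m3,np.array(a)*80/266+[225,133],.03,1))
R=down(np.pi/2);d=np.array([.4666,.1846])
t=st()["time"];arm.goto([*d,.08],R);print("dt",st()["time"]-t)
arm.move_l([*d,.009],feed=.08);print(st()["time"],st()["wrist_force"])
jaws.grab();s=st();print(s["time"],s["grip_width"],s["wrist_force"],s["gripper_force"])
arm.move_l([*d,.12]);s=st();print(s["time"],s["grip_width"],s["wrist_force"])
arm.goto([.532,.030,.20],R)
w=camera_model("wrist");c=capture("wrist");cv2.imwrite("pics/w4.png",c);np.save("w4.npy",w["camera_from_world"])
s=st();print(s["time"],s["wrist_force"],s["eef_pos"])
cv2.imwrite("pics/c4.png",cv2.resize(c[100:384,70:450],(760,568)))
E
```

```text
jar (array([290.42795753, 173.16108322]), (20.59723663330078, 24.38418197631836), array([0.53435148, 0.02748443, 0.0815    ]))
ring (array([264.70265198, 171.62592506]), (24.832548141479492, 25.713092803955078), array([ 0.44544989, -0.1876354 ,  0.0172    ]))
[ 0.46500411 -0.16590248  0.03      ]
[ 0.42637277 -0.21038401  0.03      ]
dt 1.4500000000000002
6.4917 [ 0.10912326 -0.5408915   1.31065739]
7.1667 0.010415209939931945 [-1.03254654 -0.15413819  7.46248823] 58.5169243812561
8.0583 0.01111779956832284 [-0.35461951 -0.43471938 -0.86033231]
8.875 [-0.24737716  0.10735819 -1.17911152] [0.53119358 0.03051761 0.19896832]
```

View pics/c4.png

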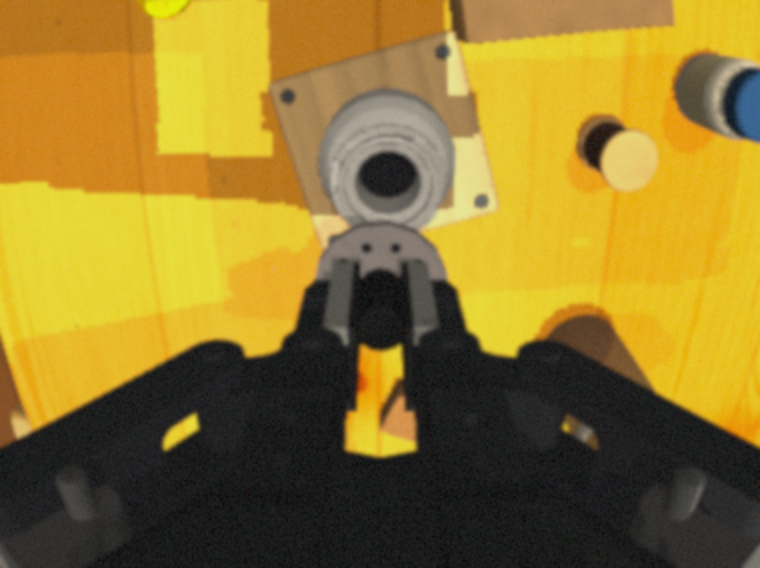

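The disk hangs level in the jaws (plate's front edge at crop (382,222)), and the jar hole is at crop (388,174). I'll measure both in this one view.

```bash
python3 - <<'E'
from h import *
K=camera_model("wrist")["K"]
m=dict(K=K,camera_from_world=np.load("w4.npy"));im=cv2.imread("pics/w4.png")
f=lambda p:np.array(p)/2+[70,100]
for th in (60,80,100): print("jar",hole(im,m,f((388,174)),20,.0815,lambda h:h[...,2]<th))
# rim of recess/neck: print profiles
g=im[...,:].mean(2).astype(int);u=f((388,174)).astype(int)
print("row",u,g[u[1],u[0]-40:u[0]+41]);print("col",g[u[1]-45:u[1]+40,u[0]])
for p in [(382,222)]: print("edge",plane(m,f(p),.196,1),plane(m,f(p),.19,1))
for p in [(318,270),(446,270)]: print("side",plane(m,f(p),.196,1))
E
```

```text
jar (array([263.52052307, 187.1104641 ]), (20.948266983032227, 26.787229537963867), array([0.53443179, 0.0294964 , 0.0815    ]))
jar (array([263.7143116, 187.307127 ]), (21.89647674560547, 28.998607635498047), array([0.53460898, 0.02931008, 0.0815    ]))
jar (array([264.03970146, 188.48703384]), (24.440948486328125, 31.900529861450195), array([0.53490892, 0.02819133, 0.0815    ]))
row [264 187] [131 129 129 128 119 111 109 115 120 128 138 160 177 180 171 161 155 157
 151 152 157 157 157 135 102  68  42  36  26  26  32  27  28  27  31  33
  21  32  28  27  34  23  16  33  28  37  31  23  28  33  26  28  19  43
  61  95 130 152 161 162 154 150 151 156 156 152 153 149 138 132 128 124
 141 178 197 200 199 198 200 200 200]
col [118 113 105 100 103 115 133 143 139 144 145 150 156 164 165 164 164 166
 166 156 145 154 159 160 151 132 140 164 160 139 138 152 142 107  60  36
  22  33  26  28  32  31  32  25  32  34  28  35  24  21  36  26  32  34
  18  31  57  84  94  99 103 100  96 103 124 148 163 150 116  92 101 118
 123 125 123 124 124 123 122 121 119 109 110 112 118]
edge [0.53176114 0.04835713 0.196     ] [0.53178076 0.04615422 0.19      ]
side [0.51437212 0.03440388 0.196     ]
side [0.54917093 0.03435939 0.196     ]
```

The dark blob is biased by the lit hole wall, so I'll take one vertical look at the mouth.

```bash
python3 - <<'E'
from h import *
arm.goto([.534,-.045,.19],down(np.pi/2))
m=camera_model("wrist");im=capture("wrist");cv2.imwrite("pics/w5.png",im);np.save("w5.npy",m["camera_from_world"])
print("cam",ray(m,(0,0))[0],st()["time"],st()["eef_pos"])
T=m["camera_from_world"];p=T[:3,:3]@[.5345,.0275,.0815]+T[:3,3];r=np.arctan2(np.hypot(*p[:2]),p[2]);u=p[:2]/np.hypot(*p[:2])*r*m["K"][0,0]+m["K"][:2,2];print(u)
for th in (60,80,100): print("jar",hole(im,m,u,24,.0815,lambda h:h[...,2]<th))
x0,y0=(u-40).astype(int);print(x0,y0)
cv2.imwrite("pics/c5.png",cv2.resize(im[y0:y0+80,x0:x0+80],(560,560),interpolation=cv2.INTER_CUBIC))
E
```

```text
cam [0.53322707 0.02736413 0.33263107] 9.325 [ 0.53349676 -0.0442102   0.18933043]
[261.59241178 106.27958243]
jar (array([261.58844948, 107.89607239]), (30.108051300048828, 31.20158576965332), array([0.53449667, 0.0261346 , 0.0815    ]))
jar (array([261.59220123, 107.7853775 ]), (31.739831924438477, 32.78709030151367), array([0.5344998 , 0.02622811, 0.0815    ]))
jar (array([261.5530014 , 107.86315155]), (32.897377014160156, 33.905670166015625), array([0.53446713, 0.0261624 , 0.0815    ]))
221 66
```

View pics/c5.png

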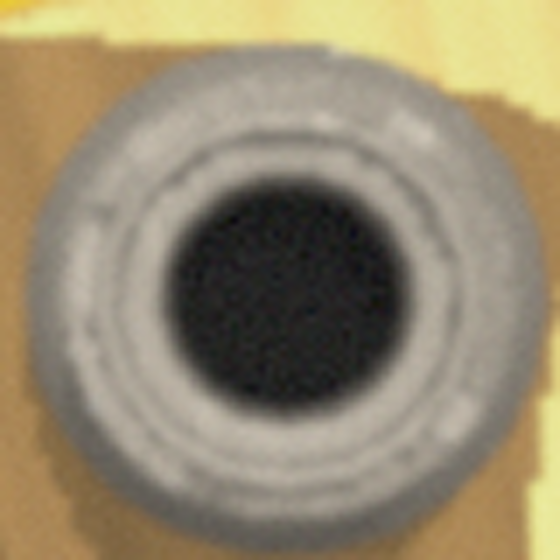

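The mouth is at (0.5345, 0.0262). Now lower the disk with force checks.

```bash
python3 - <<'E'
from h import *
R=down(np.pi/2);x,y=.5341,.0270
arm.goto([x,y,.115],R);arm.dwell(.2);f0=st()["wrist_force"];print(st()["eef_pos"],f0)
for z in np.arange(.098,.0885,-.0012):
    arm.move_l([x,y,z],feed=.03);s=st();f=s["wrist_force"]-f0;print(round(z,4),s["eef_pos"].round(4),f.round(1),round(s["time"],2))
    if f[2]>3: break
E
```

```text
[0.53484715 0.02672039 0.11591747] [ 0.59008994 -0.69405688 -1.08442502]
0.098 [0.5341 0.027  0.0979] [-1.7  0.6  0.5] 10.74
0.0968 [0.5341 0.027  0.0968] [-0.9  0.3  1.1] 10.99
0.0956 [0.5341 0.027  0.0956] [-0.5  0.4  0.1] 11.24
0.0944 [0.534  0.027  0.0943] [-0.   0.9  0.7] 11.49
0.0932 [0.5341 0.027  0.0931] [-0.6  0.   0.7] 11.74
0.092 [0.5341 0.027  0.0919] [-0.3  1.8  0.1] 11.99
0.0908 [0.5341 0.027  0.0908] [-0.2  1.   1.1] 12.24
0.0896 [0.5343 0.0269 0.0905] [-5.7 -0.8 21.8] 12.49
```

Contact came at TCP z 0.0905, which matches the ledge (the rim would have stopped it about 0.095). Release and check.

```bash
python3 - <<'E'
from h import *
R=down(np.pi/2)
arm.move_l([.5341,.0270,.0908],feed=.03);print(st()["wrist_force"])
jaws.open_gripper();arm.move_l([.5341,.027,.15],feed=.15)
arm.goto([.534,-.045,.20],R)
m=camera_model("wrist");im=capture("wrist");cv2.imwrite("pics/w6.png",im);np.save("w6.npy",m["camera_from_world"])
sd=capture("side");cv2.imwrite("pics/s6.png",sd);print(st()["time"])
cv2.imwrite("pics/c6.png",np.hstack([cv2.resize(im[66:146,221:301],(400,400),interpolation=2),cv2.resize(sd[165:245,225:305],(400,400),interpolation=2)]))
E
```

```text
[-0.23135097 -0.53030504  0.57166187]
14.5333
```

View pics/c6.png

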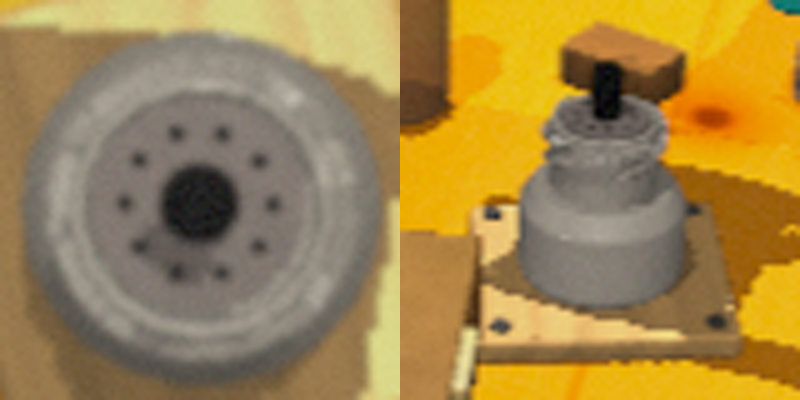

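The disk sits level and central in the recess, with an even gap all round at (199,204) and the knob upright in the side view. Now a vertical look at the ring to get its yaw.

```bash
python3 - <<'E'
from h import *
m6=dict(K=camera_model("wrist")["K"],camera_from_world=np.load("w6.npy"))
print("knob",plane(m6,np.array([199,204])/5+[221,66],.1105,1),hole(cv2.imread("pics/w6.png"),m6,(261,107),12,.1105,lambda h:h[...,2]<60))
arm.goto([.446,-.255,.20],down(np.pi/2));arm.dwell(.3)
m=camera_model("wrist");im=capture("wrist");cv2.imwrite("pics/w7.png",im);np.save("w7.npy",m["camera_from_world"])
T=m["camera_from_world"];p=T[:3,:3]@[.4455,-.1876,.017]+T[:3,3];r=np.arctan2(np.hypot(*p[:2]),p[2]);u=p[:2]/np.hypot(*p[:2])*r*m["K"][0,0]+m["K"][:2,2];print(u,ray(m,(0,0))[0])
uh,e,c=hole(im,m,u,24,.0172,lambda h:h[...,1]>110);print("ring",uh,e,c)
M,o,ce,A=seg(im,uh,45);q=max(cv2.findContours(M,0,1)[0],key=cv2.contourArea)[:,0]+o
P=np.array([plane(m,x,.02,1)[:2] for x in q])-c[:2];r=np.hypot(*P.T);b=np.degrees(np.arctan2(P[:,1],P[:,0]))
for k in range(-180,180,10):
    s=(b>=k)&(b<k+10);print(k,round(1e3*r[s].max(),1) if s.any() else None,end="; ")
x0,y0=(uh-40).astype(int);print(x0,y0,st()["time"])
cv2.imwrite("pics/c7.png",cv2.resize(im[y0:y0+80,x0:x0+80],(560,560),interpolation=2))
E
```

```text
knob [0.53426665 0.02621304 0.1105    ] (array([260.17629147, 106.3735857 ]), (14.080646514892578, 14.575775146484375), array([0.53378642, 0.02654703, 0.1105    ]))
[259.08921258 111.50062006] [ 0.44596614 -0.18192472  0.34351384]
ring [258.97299004 111.57598495] (26.20069122314453, 26.499757766723633) [ 0.44537437 -0.18767937  0.0172    ]
-180 29.5; -170 29.9; -160 29.7; -150 34.5; -140 33.5; -130 33.6; -120 34.1; -110 31.8; -100 29.2; -90 29.2; -80 30.1; -70 29.8; -60 30.0; -50 29.6; -40 29.8; -30 29.8; -20 29.9; -10 30.3; 0 29.4; 10 30.0; 20 29.9; 30 34.0; 40 33.6; 50 33.8; 60 34.2; 70 30.0; 80 30.3; 90 30.2; 100 30.3; 110 29.9; 120 30.1; 130 29.7; 140 29.8; 150 29.9; 160 29.7; 170 29.3; 218 71 15.7917
```

View pics/c7.png

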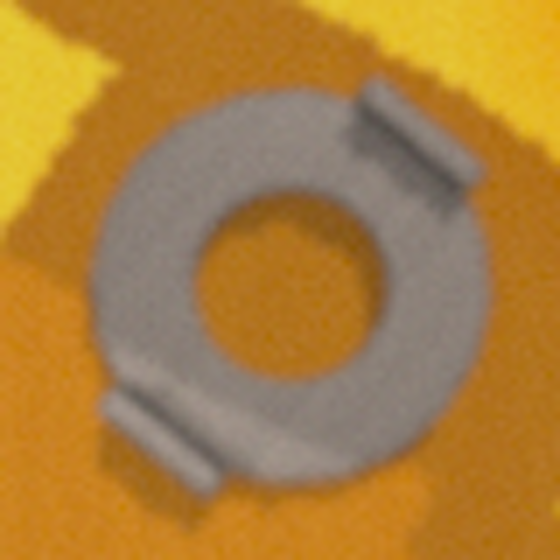

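The wings lie on a bearing of 49°, centred at (0.4454, −0.1877). Grasp the ring and lower it until it touches lightly.

```bash
python3 - <<'E'
from h import *
yaw=np.radians(139.2);R=down(yaw);r=np.array([.4454,-.1877])
arm.goto([*r,.09],R);print("J",st()["joint_positions"].round(2))
arm.move_l([*r,.003],feed=.08);print(st()["wrist_force"].round(1),st()["eef_pos"].round(4))
jaws.grab();s=st();print(s["grip_width"],s["gripper_force"],s["wrist_force"].round(1),s["time"])
arm.move_l([*r,.15]);s=st();print("lift",s["grip_width"],s["wrist_force"].round(2))
x,y=.5343,.0263
arm.goto([x,y,.15],R);arm.move_l([x,y,.105],feed=.08);arm.dwell(.2);s=st();f0=s["wrist_force"];m0=s["moment"];np.save("f0.npy",np.r_[f0,m0]);print(s["eef_pos"].round(4),s["joint_positions"].round(2),f0.round(2),m0.round(3),s["grip_width"])
for z in np.r_[.092,np.arange(.0885,.068,-.0008)]:
    arm.move_l([x,y,z],feed=.04);s=st();f=s["wrist_force"]-f0;print(round(z,4),s["eef_pos"][2].round(4),f.round(1),(s["moment"]-m0).round(2),round(s["time"],2))
    if f[2]>3: break
E
```

```text
J [-0.46  0.46  2.1  -0.    0.58 -1.32]
[ 0.3 -0.7 -0.5] [ 0.4457 -0.1878  0.0034]
0.06408376880310766 63.013293743133545 [-1.3  0.5 11.9] 18.15
lift 0.06401366708613412 [ 0.22 -0.81 -1.96]
[0.5346 0.0263 0.1055] [-0.01  0.49  1.97 -0.    0.68 -0.87] [-0.22 -0.13 -0.15] [-0.01   0.032  0.   ] 0.06420083544140198
0.092 0.0916 [-0.9 -0.6 -0.6] [-0.04 -0.02 -0.04] 21.59
0.0885 0.0884 [-0.2  0.3 -0.7] [ 0.   -0.   -0.02] 21.84
0.0877 0.0877 [ 0.5  0.1 -0.3] [0.03 0.   0.08] 22.09
0.0869 0.087 [ 0.7 -0.6  1.8] [ 0.06 -0.04 -0.07] 22.34
0.0861 0.0865 [-2.   0.8 10.5] [-0.    0.24 -0.04] 22.59
```

Contact is at ring_center = rim + 14.8 mm, on top of a thread start, which is consistent with the description. Turn clockwise under light pressure, following the thread.

```bash
cat >> h.py <<'E'
def screw(yaw,z,step,n,F=4,mstop=.1,x=.5343,y=.0263):
    f0=np.load("f0.npy");hi=0
    for i in range(n):
        yaw-=np.radians(step);z-=.0057*np.radians(step)
        arm.move_l([x,y,z],rot=down(yaw),feed=.04);s=st();f=s["wrist_force"]-f0[:3];m=s["moment"]-f0[3:]
        print(round(np.degrees(yaw),1),"z",round(z*1e3,1),(s["eef_pos"][2]*1e3).round(1),"f",f.round(1),"m",m.round(2),"w",round(s["grip_width"]*1e3,1),"t",round(s["time"],1),"j6",s["joint_positions"][5].round(2))
        z+=np.clip((f[2]-F)/20000,-.0006,.0008)
        hi=hi+1 if m[2]>mstop else 0
        if f[2]>25 or m[2]>.4 or hi>=2: print("STOP");break
    np.save("yz.npy",[yaw,z]);return yaw,z
E
python3 - <<'E'
from h import *
screw(np.radians(139.2),.0866,4,15)
E
```

```text
135.2 z 86.2 86.6 f [-0.2  0.1  7. ] m [-0.06  0.05 -0.14] w 64.1 t 22.8 j6 -0.8
131.2 z 86.0 86.3 f [ 0.  -0.3  5.1] m [-0.13 -0.07 -0.08] w 64.0 t 23.1 j6 -0.73
127.2 z 85.6 85.9 f [ 0.3 -1.2  6.3] m [-0.17 -0.13 -0.2 ] w 63.4 t 23.3 j6 -0.66
123.2 z 85.3 85.6 f [-0.6 -1.5  6.7] m [-0.24 -0.18 -0.11] w 64.0 t 23.6 j6 -0.59
119.2 z 85.1 85.2 f [ 1.1 -1.4  4.8] m [-0.22 -0.19 -0.11] w 64.2 t 23.8 j6 -0.52
115.2 z 84.7 84.8 f [ 1.4 -0.9  4.8] m [-0.22 -0.17 -0.15] w 63.8 t 24.1 j6 -0.45
111.2 z 84.4 84.4 f [-0.6 -1.4  5.5] m [-0.26 -0.18 -0.16] w 64.1 t 24.3 j6 -0.38
107.2 z 84.0 84.0 f [ 0.5 -1.9  4.3] m [-0.25 -0.13 -0.12] w 64.0 t 24.6 j6 -0.31
103.2 z 83.6 83.7 f [-0.4 -1.6  3.5] m [-0.25 -0.12 -0.17] w 63.9 t 24.8 j6 -0.24
99.2 z 83.2 83.2 f [ 0.5 -1.2  4.4] m [-0.32 -0.21 -0.16] w 63.9 t 25.1 j6 -0.17
95.2 z 82.8 82.8 f [ 0.7 -1.5  3.5] m [-0.26 -0.12 -0.1 ] w 63.8 t 25.3 j6 -0.1
91.2 z 82.4 82.4 f [-0.3  0.2  4.2] m [-0.26 -0.11 -0.14] w 64.0 t 25.6 j6 -0.03
87.2 z 82.0 82.1 f [ 0.5 -0.9  4.3] m [-0.35 -0.14 -0.17] w 63.8 t 25.8 j6 0.04
83.2 z 81.6 81.6 f [ 0.4 -0.5  4.4] m [-0.22 -0.11 -0.1 ] w 63.7 t 26.1 j6 0.11
79.2 z 81.3 81.2 f [ 0.9 -2.2  3.6] m [-0.19 -0.09 -0.09] w 64.2 t 26.3 j6 0.18
```

```bash
python3 - <<'E'
from h import *
screw(*np.load("yz.npy"),4,16,F=4,mstop=.06)
E
```

```text
75.2 z 80.9 80.9 f [ 0.8 -1.8  3.6] m [-0.35 -0.11 -0.12] w 63.9 t 26.6 j6 0.25
71.2 z 80.4 80.4 f [ 0.8 -1.2  4.5] m [-0.26 -0.08 -0.06] w 63.9 t 26.8 j6 0.32
67.2 z 80.1 80.1 f [-0.3 -1.7  4. ] m [-0.21 -0.03 -0.1 ] w 63.8 t 27.1 j6 0.39
63.2 z 79.7 79.7 f [-0.4 -1.4  3.7] m [-0.24 -0.07 -0.06] w 64.2 t 27.3 j6 0.46
59.2 z 79.2 79.2 f [ 0.3 -1.6  3.3] m [-0.19 -0.1  -0.08] w 63.9 t 27.6 j6 0.53
55.2 z 78.8 78.8 f [ 0.6 -0.1  4.6] m [-0.14 -0.02 -0.13] w 63.8 t 27.8 j6 0.6
51.2 z 78.4 78.4 f [ 0.1 -0.2  3.9] m [-0.21 -0.03 -0.11] w 63.8 t 28.1 j6 0.67
47.2 z 78.0 78.1 f [-0.1 -0.1  3.9] m [-0.22 -0.02 -0.12] w 63.9 t 28.3 j6 0.74
43.2 z 77.6 77.7 f [ 0.2 -1.5  4.7] m [-0.24  0.07 -0.14] w 64.3 t 28.6 j6 0.81
39.2 z 77.3 77.2 f [ 0.1 -0.8  3.1] m [-0.18 -0.06 -0.12] w 64.0 t 28.8 j6 0.88
35.2 z 76.8 76.9 f [ 0.3 -1.3  2.9] m [-0.17  0.06 -0.09] w 64.0 t 29.1 j6 0.95
31.2 z 76.4 76.4 f [-1.2 -1.1  4.6] m [-0.24  0.06 -0.16] w 64.0 t 29.3 j6 1.02
27.2 z 76.0 76.0 f [ 0.2 -0.9  4.4] m [-0.17  0.02 -0.08] w 63.9 t 29.6 j6 1.08
23.2 z 75.6 75.6 f [ 0.4 -0.4  3.6] m [-0.12 -0.01 -0.13] w 63.6 t 29.8 j6 1.15
19.2 z 75.2 75.5 f [-0.9 -0.4  7.9] m [-0.02  0.13 -0.12] w 63.7 t 30.1 j6 1.23
15.2 z 75.0 75.5 f [-2.3  0.4 11.5] m [ 0.05  0.22 -0.08] w 64.2 t 30.3 j6 1.29
```

The flange met the disk at z 75.5, and the push force is rising with no further sinking. Now turn only, at constant height with light push, through the play until torque is felt.

```bash
cat >> h.py <<'E'
def tighten(yaw,z,step,n,mstop=.12,x=.5343,y=.0263):
    f0=np.load("f0.npy");hi=0
    for i in range(n):
        yaw-=np.radians(step)
        arm.move_l([x,y,z],rot=down(yaw),feed=.04)
        S=[]
        for k in range(3): arm.dwell(.03);s=st();S.append(np.r_[s["wrist_force"],s["moment"]])
        d=np.mean(S,0)-f0;ry=s["tool_rot"]
        print(round(np.degrees(yaw),1),"act",np.degrees(np.arctan2(ry[1,0],ry[0,0])).round(1),"z",(s["eef_pos"][2]*1e3).round(2),"f",d[:3].round(1),"m",d[3:].round(3),"w",round(s["grip_width"]*1e3,1),"t",round(s["time"],1))
        if abs(d[2])>20 or d[5]>mstop: print("STOP");break
    np.save("yz.npy",[yaw,z])
E
python3 - <<'E'
from h import *
yaw,z=np.load("yz.npy")
tighten(yaw,.0753,2,18,mstop=.09)
E
```

```text
13.2 act 13.4 z 75.48 f [-0.3 -0.2  7.9] m [ 0.018  0.101 -0.076] w 63.8 t 30.7
11.2 act 11.4 z 75.5 f [-0.5 -0.1  8.3] m [ 0.041  0.113 -0.058] w 64.1 t 31.0
9.2 act 9.4 z 75.52 f [-0.1  0.2  8.2] m [-0.013  0.1   -0.03 ] w 63.9 t 31.4
7.2 act 7.4 z 75.5 f [-0.1 -0.2  8.4] m [0.018 0.111 0.001] w 64.5 t 31.7
5.2 act 5.4 z 75.5 f [-0.7 -0.6  8.1] m [ 0.023  0.08  -0.009] w 63.7 t 32.1
3.2 act 3.4 z 75.5 f [-0.2 -0.1  8.3] m [ 0.039  0.128 -0.039] w 64.1 t 32.4
1.2 act 1.4 z 75.47 f [-0.2  0.3  8.4] m [0.014 0.108 0.004] w 63.9 t 32.8
-0.8 act -0.6 z 75.48 f [-0.2 -0.3  8.8] m [ 0.015  0.117 -0.049] w 64.4 t 33.1
-2.8 act -2.6 z 75.45 f [-0.7  0.3  7.3] m [-0.001  0.13  -0.064] w 63.8 t 33.5
-4.8 act -4.6 z 75.43 f [-0.8  0.   7.3] m [-0.011  0.139 -0.061] w 64.4 t 33.8
-6.8 act -6.6 z 75.4 f [-0.5 -0.4  6.4] m [ 0.     0.1   -0.112] w 64.1 t 34.2
-8.8 act -8.6 z 75.34 f [-0.3 -1.   5.7] m [-0.012  0.107 -0.153] w 63.9 t 34.5
-10.8 act -10.6 z 75.31 f [-0.6 -1.1  5.5] m [-0.042  0.108 -0.185] w 64.2 t 34.9
-12.8 act -12.7 z 75.3 f [-0.8 -1.4  4.9] m [-0.083  0.162 -0.102] w 63.9 t 35.2
-14.8 act -14.7 z 75.23 f [-1.3 -1.4  4.1] m [-0.139  0.237 -0.068] w 64.3 t 35.6
-16.8 act -16.8 z 75.24 f [-1.4 -1.7  2.5] m [-0.1    0.175 -0.331] w 64.2 t 35.9
-18.8 act -18.8 z 75.23 f [-0.8 -1.3  1.9] m [-0.03   0.145 -0.386] w 64.3 t 36.3
-20.8 act -20.8 z 75.14 f [-0.5 -1.3 -2.8] m [ 0.017  0.059 -0.343] w 64.1 t 36.6
```

The push has faded from 8 N to below zero and a twist of several tenths of a N m stays, so it is tight. Read it at rest, release and check from above.

```bash
python3 - <<'E'
from h import *
f0=np.load("f0.npy");S=[]
for k in range(10): arm.dwell(.04);s=st();S.append(np.r_[s["wrist_force"],s["moment"]]-f0)
print("held",np.mean(S,0).round(3),np.std(S,0).round(3),s["time"])
jaws.open_gripper();S=[]
for k in range(10): arm.dwell(.04);s=st();S.append(np.r_[s["wrist_force"],s["moment"]]-f0)
print("free",np.mean(S,0).round(3),s["time"])
R=down(np.radians(-20.8));arm.move_l([.5343,.0263,.17],feed=.12)
# camera above the jar: tool-frame camera offset (.073 behind) -> vertical view
arm.goto([.534,-.045,.21],down(np.pi/2));arm.dwell(.2)
m=camera_model("wrist");im=capture("wrist");cv2.imwrite("pics/w8.png",im);np.save("w8.npy",m["camera_from_world"])
sd=capture("side");cv2.imwrite("pics/s8.png",sd);print(st()["time"],st()["eef_pos"])
cv2.imwrite("pics/c8.png",np.hstack([cv2.resize(im[66:146,221:301],(400,400),interpolation=2),cv2.resize(sd[165:245,225:305],(400,400),interpolation=2)]))
E
```

```text
held [-2.350e-01 -1.505e+00 -5.300e+00  2.000e-03  2.000e-02 -3.340e-01] [0.193 0.237 1.313 0.036 0.028 0.018] 37.0583
free [ 0.104  0.344  0.145  0.012 -0.019 -0.027] 37.825
40.9333 [ 0.53400094 -0.04493454  0.21000049]
```

View pics/c8.png

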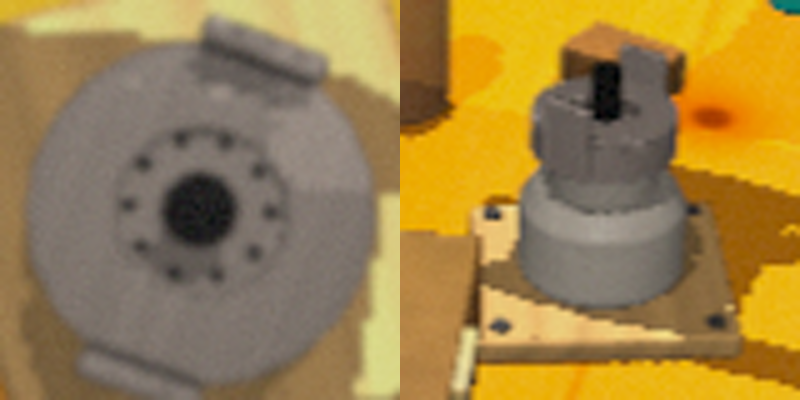

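The ring sits level over the disk with the knob through the middle at (199,208). After release the wings are still on their 69° bearing, so it holds tight, and the bystanders in the crop are where they were. Handing in.

```bash
python3 -c "
from h import *
print(close_job(),st()['time'])"
```

```text
the job is handed in; nothing more can be done
the job is handed in; nothing more can be done
```

The jar is closed and handed in at about 41 s: the disk sits on the ledge knob up, with the ring screwed down over it; the ring held about 0.3 N m before release (the brief gives 0.1 to 0.2 as tight enough) and stayed put, and the disk touched the ledge with a brief 22 N.

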